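Reset the tripped bench switch

ROBOT

A 6-joint arm with a two-finger parallel gripper is mounted at the origin on the work surface; the furniture and walls round the work are solid. World frame = base frame: x ahead of the robot, y to its left, z up, the work surface at z = 0. Lengths are in m, angles in rad, forces in N, time in s.
With the tool pointing down it reaches from about 0.35 to 0.775 m from the base axis. Payload 5.5 kg.
Tool frame: the origin (TCP) lies between the finger pads; the fingertips stand 22 mm ahead of it and the grasp point (between the pads) lies 3 mm ahead of it (env.finger_overhang is the distance from the TCP to the fingertips, in m); y points along the fingers, x is the direction in which the jaws open and shut, and the axes are right-handed (so a half turn about y gives the same grasp; the last joint's range is limited). The gripper opens to 85 mm and grips with 20 to 120 N. Pads are 22 mm wide; open, the fingers measure 114 mm over their backs; the gripper's body (76 mm by 85 mm) begins 54 mm behind the grasp point. The pads swing forward as they close: fully open they stand 13 mm farther back than shut.
Start: joints at [-1.443, 0.313, 0.046, 1.304, 0, 1.431], TCP at [0.152, -0.555, 0.253] pointing down, gripper open.
Joint ranges: [-2.76, 2.76], [-0.86, 1.69], [-1.03, 1.26], [-2.2, 2.34], [-1.47, 1.5], [-3.14, 3.14]. Speed limits (rad/s): [2.57, 2.57, 3.14, 3.14, 3.14, 3.14].

INTERFACE

Orientations are given as a unit quaternion [w, x, y, z].
In Python, from workcell import monitor, cams, job, env gives the robot as it stands.
- The arm moves only by the tool drive_tool, never from a script. Its argument "plan" is text: rows parted by semicolons, each of 7 numbers parted by spaces: the opening, from -1 (shut) to 1 (fully open), then the shift along the tool's x, y, z in mm, then the turn, a rotation vector about the tool's x, y, z in degrees. In form: gripper x y z rx ry rz; .... A call has 1 to 8 rows; each row shifts and turns the pose as measured when the row begins, along the tool's axes as they then stand; what a row does not reach is not made up. A row lasts 1/8 s, in which the tool goes at most 62.5 mm and 10.7 degrees, less where a joint would pass 70% of its speed; a pose out of reach is approached as far as the arm can. A call is refused whole if a number of a shift passes 62.5 or a number of a turn 10.7, either way. A call with a gripper value outside its range is refused whole. The fingers move at their own pace and stop on an object; "grip_force" is the grip in N (left out, the last holds). Time passes only in rows, so rows that do not move let the fingers close. It gives the time, the measured TCP pose, the force and the opening at its end, in the units of the state.
- monitor.get_state(): the state, without advancing time (a new reading comes with each control period).
- cams.read_camera(name): name is "side" or "top"; returns (picture, depth): 480x640x3 uint8, red, green, blue; 480x640 float32, m along the optical axis (not along the pixel's ray), 0 where there is no reading.
- cams.calibration(name): a dict with "fx", "fy", "cx", "cy" (pixels), "D" ([k1, k2, p1, p2, k3] as OpenCV has them; the pictures are not rectified), "R" (3x3) and "t" (3): a world point X has camera coordinates R X + t. Camera axes: x right, y down, z forward; pixel columns grow to the right and rows downward; lengths in m; the calibration is good to about 2 mm. A picture is of the moment at which its call begins. calibration takes no time and is no camera call.
- job.hand_in(): hands the job in, once; it reports no verdict.
The state is a dict: "clock": time; "joint_pos": joint angles; "qvel": joint speeds; "tau": joint torques, N m; "tcp_pos": TCP position; "orientation": TCP orientation; "wrist_force": force on the tool from outside, world axes, zero at the start; "ft_torque": the same for the moment, N m; "finger_gap": finger opening in m.
Only numpy, scipy, OpenCV 4.12 (cv2) and the standard library are available. Lean on these libraries where they do the work, as an engineer would, in place of code of your own. Each camera call takes 0.05 s, during which the arm holds its last target.

TASK

One of the three switch boxes on the bench has tripped: its lever stands half-way, near upright, while the other two levers lie over at an end. Reset it: push the tripped lever fully over to off (the end towards the robot), then throw it fully over to on (the end away from the robot) and let go. Leave the levers of the other two boxes as they are.

Things in the scene. Friction and masses are not known exactly. Their poses are not given: they have to be found in the camera images.
- tripped_lever (a joint): The tripped box's lever, rad: 0 = off stop, leaning 0.5 towards the robot (box -x); 0.5 upright; 1.0 = on stop, leaning 0.5 away (box +x). Starts at 0.38 to 0.62. Black lever, end 82 mm from the pivot; the last 46 mm is a paddle 26 mm wide, 14 mm thick. Friction 0.1 N m (2 N at the paddle), no spring: it stays where left. It can go straight to on, but re-arms only at the off stop.
- tripped_pivot (a point): That lever's pivot, 66 mm above the bench, over the middle of its box. x: box's x, level, from off end to on end, within 20 degrees of straight ahead; y: hinge axis; z up. At joint value q the lever points along (sin(q-0.5), 0, cos(q-0.5)) in these axes.
- tripped: The tripped box: grey, fixed to the bench, 132 x 86 mm, cover 60 mm high, pivot cheeks up to 75 mm. Origin: centre of its underside, axes as the pivot's. Raised ring at the off end, raised bar and a short inlet at the on end. The three boxes stand in a row across the bench in any order, centres 200 mm or more apart.
- running_lever (a joint): Lever of an identical box that is on and must stay on (same values; starts at 0.95 to 1.0).
- idle_lever (a joint): Lever of an identical box that is off on purpose and must stay off (same values; starts at 0 to 0.05).
Things that resemble listed ones, but are neither listed nor needed, are in the scene too. Leave any green look-alike of the part that bears running_lever alone.

How it is judged:
On the way, in this order (a step that is already met when the one before it is completed fails the run):
1. the tripped lever is pushed fully off (within 0.15 rad of its off stop) (value of joint tripped_lever below 0.15 rad), for 0.1 s.
2. the lever is thrown fully on (within 0.15 rad of its on stop) (value of joint tripped_lever above 0.85 rad), for 0.1 s.
At the end, for the whole second after the job is handed in: The tripped lever, after having been fully off, stands on, within 0.15 rad of its on stop; the lever that was on is still on and the one that was off is still off (each within 0.2 rad of its stop) (value of joint tripped_lever above 0.85 rad and value of joint running_lever above 0.8 rad and value of joint idle_lever below 0.2 rad); the robot touches nothing.
It fails at once if the lever that is on is moved more than 0.3 rad from its stop (value of joint running_lever below 0.7 rad).
It fails at once if the lever that is off is moved more than 0.3 rad from its stop (value of joint idle_lever above 0.3 rad).
It also fails if it takes over 32 s, if anything falls off the work surface, if the arm or the gripper's body presses on something with over 40 N, if the wrist force passes 120 N, or if a joint passes its speed limit or range.

## Working session

There is one attempt and no reset: what is moved stays moved. The work goes in short steps, Python scripts to look and compute and a tool call to move; the robot and the scene stay as the last step left them, time stands still between calls to the robot, and variables do not carry over. Pictures are saved under pics/ and viewed, and the job is handed in when it is done.

Besides the shell and the picture viewer there is one more tool, called after "Emit:" as name(argument=value, ...), one argument or row to a line, values as JSON. drive_tool: Moves the arm, as the interface text tells. Its arguments: {"type":"object","properties":{"plan":{"type":"string"},"grip_force":{"type":"number"}},"required":["plan"]}

```bash
mkdir -p pics
python3 - <<'E'
from workcell import monitor,cams,env
import cv2,numpy as np
for n in("top","side"):
    p,d=cams.read_camera(n); cv2.imwrite(f"pics/{n}0.png",p[:,:,::-1]); np.save(f"{n}0.npy",d)
    print(n,cams.calibration(n))
print(monitor.get_state(),env.finger_overhang)
E
```

```text
top {'fx': 597.3734812746453, 'fy': 597.3734812746453, 'cx': 318.7758314448303, 'cy': 249.1041810373688, 'D': array([0.02560427, 0.        , 0.        , 0.        , 0.        ]), 'R': array([[ 0.0196025 , -0.99980648, -0.00165677],
       [-0.99468676, -0.01933456, -0.10111588],
       [ 0.10106428,  0.00363009, -0.99487328]]), 't': array([0.04146668, 0.37110306, 1.41362692])}
side {'fx': 557.0999275823469, 'fy': 557.0999275823469, 'cx': 312.0187816891517, 'cy': 241.26736375319263, 'D': array([-0.03263696,  0.        ,  0.        ,  0.        ,  0.        ]), 'R': array([[ 0.78643021, -0.61756397,  0.01192755],
       [-0.28096139, -0.3748508 , -0.88348604],
       [ 0.55008019,  0.69144893, -0.46830562]]), 't': array([-0.27889789,  0.19758252,  1.03829798])}
{'clock': 0.1, 'joint_pos': array([-1.44264035e+00,  3.13939238e-01,  4.50923298e-02,  1.30359177e+00,
       -1.72904314e-05,  1.43119520e+00]), 'qvel': array([-4.64018433e-05, -1.18286284e-03,  3.86501094e-03, -6.32725107e-04,
       -8.57259092e-04, -1.01772174e-03]), 'tau': array([ 2.92999292e-03, -4.81725204e+01,  2.99244028e+01,  1.26761696e-02,
       -1.65072497e-04, -1.16530742e-05]), 'tcp_pos': array([ 0.1520589 , -0.55409771,  0.25248997]), 'orientation': array([ 0.56267376, -0.56185649,  0.42919876, -0.4283736 ]), 'wrist_force': array([ 0.31325523, -0.0762903 ,  1.10451461]), 'ft_torque': array([-0.01157674,  0.03144629,  0.01562565]), 'finger_gap': 0.08523093679671542} 0.022
```

View pics/top0.png

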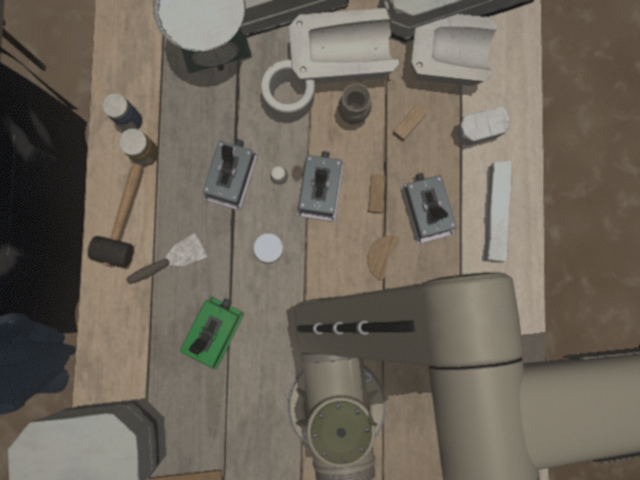

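View pics/side0.png

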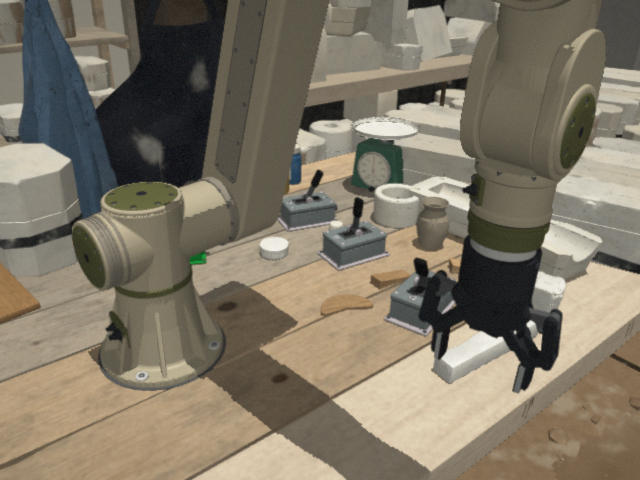

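The top view shows three grey boxes at about (230,172), (321,185) and (430,207), and a green look-alike at (212,332). The left lever points away from the robot (on), the right one towards it (off). The middle one looks upright, so it should be the tripped box. I'll confirm that in enlarged crops.

Run:
```python
import cv2,numpy as np
t=cv2.imread("pics/top0.png"); s=cv2.imread("pics/side0.png")
a=cv2.resize(t[140:235,270:370],(560,532),interpolation=cv2.INTER_CUBIC)
cv2.imwrite("pics/ct.png",a)
b=cv2.resize(s[160:340,270:450],None,fx=3.2,fy=3.2,interpolation=cv2.INTER_CUBIC)
cv2.imwrite("pics/cs.png",b)
c=cv2.resize(t[130:250,200:460],None,fx=3,fy=3,interpolation=cv2.INTER_CUBIC)
cv2.imwrite("pics/c3.png",c)
```

```text
(no output)
```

View pics/ct.png

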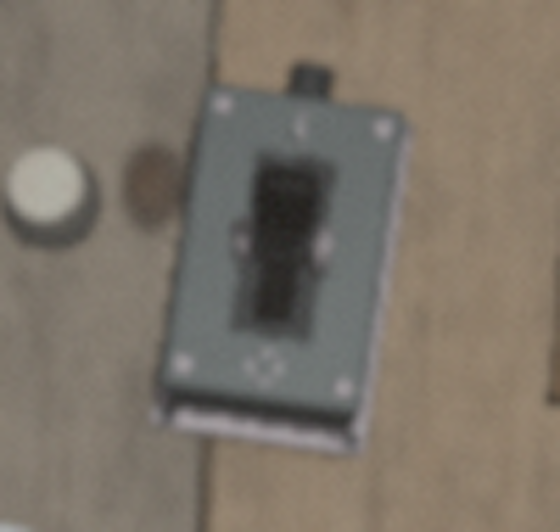

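View pics/cs.png

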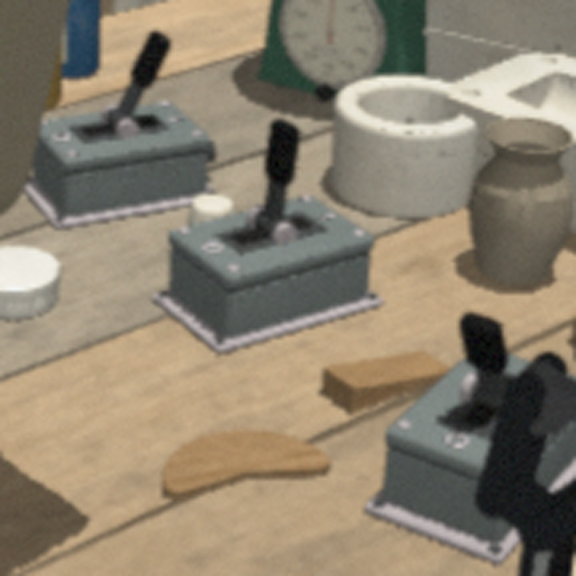

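View pics/c3.png

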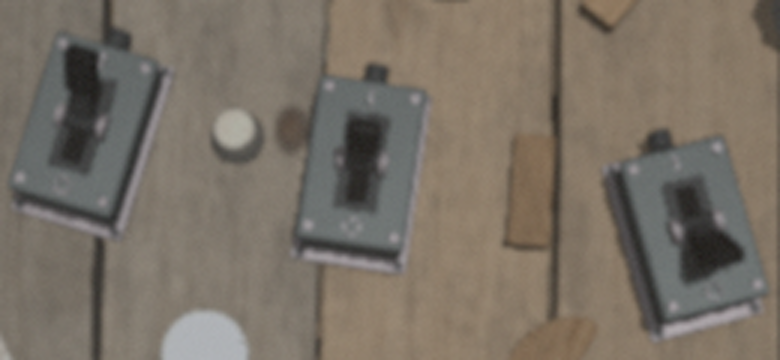

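The middle box, at (321,185), is the tripped one: its lever is near upright. The left box's lever lies at the inlet end (on) and the right box's at the ring end (off). Cover screws in the crop are at (223,104), (384,127), (183,363) and (344,387), and the cheeks at (240,243) and (322,248).

```bash
cat > h.py <<'E'
import cv2,numpy as np
from workcell import cams
def plane(n,uv,z):
    c=cams.calibration(n);K=np.array([[c['fx'],0,c['cx']],[0,c['fy'],c['cy']],[0,0,1]])
    p=cv2.undistortPoints(np.float64(uv).reshape(-1,1,2),K,c['D'])[:,0]
    d=np.c_[p,np.ones(len(p))]@c['R']; o=-c['R'].T@c['t']
    return o+d*((z-o[2])/d[:,2])[:,None]
def dep(n,uv,D):
    c=cams.calibration(n);K=np.array([[c['fx'],0,c['cx']],[0,c['fy'],c['cy']],[0,0,1]])
    p=cv2.undistortPoints(np.float64(uv).reshape(-1,1,2),K,c['D'])[:,0]
    z=np.array([np.median(D[int(v)-1:int(v)+2,int(u)-1:int(u)+2]) for u,v in uv])
    return (np.c_[p,np.ones(len(p))]*z[:,None]-c['t'])@c['R']
E
python3 - <<'E'
from h import *
np.set_printoptions(precision=4,suppress=True)
D=np.load('top0.npy');S=np.load('side0.npy')
cr=lambda P:np.array(P)/5.6+[270,140]-0.4
sc=cr([(223,104),(384,127),(183,363),(344,387)]);W=plane('top',sc,0.061);print(W,W.mean(0))
ax=(W[0]+W[1]-W[2]-W[3])[:2];print('yaw',np.degrees(np.arctan2(ax[1],ax[0])),np.linalg.norm(ax)/2)
print('cover depth',dep('top',sc,D))
ch=cr([(240,243),(322,248)]);print('cheeks',plane('top',ch,0.07).mean(0))
print('lever top depth',dep('top',cr([(290,180),(285,200),(290,165),(280,220)]),D))
# side crop: tip
s=lambda P:np.array(P)/3.2+[270,160]
print('side lever',dep('side',s([(284,128),(282,150),(280,175)]),S), 'cheek',dep('side',s([(286,233)]),S))
for z in(.02,): pass
# other levers & boxes tops
print('others',dep('top',[(228,152),(433,211)],D), 'things',dep('top',[(279,174),(268,247),(355,100),(376,193)],D))
E
```

```text
[[0.5814 0.0749 0.061 ]
 [0.5728 0.0068 0.061 ]
 [0.4705 0.0893 0.061 ]
 [0.4616 0.0217 0.061 ]] [0.5216 0.0482 0.061 ]
yaw -7.5181870628428085 0.11200921919134313
cover depth [[0.5812 0.0749 0.0615]
 [0.5732 0.0068 0.0595]
 [0.4705 0.0893 0.0609]
 [0.4616 0.0217 0.0611]]
cheeks [0.5193 0.0492 0.07  ]
lever top depth [[0.5289 0.0458 0.1483]
 [0.5218 0.0477 0.1441]
 [0.5557 0.0461 0.0613]
 [0.5169 0.0496 0.1294]]
side lever [[0.5223 0.0417 0.1476]
 [0.5188 0.0389 0.1322]
 [0.5166 0.0372 0.1135]] cheek [[0.5163 0.0271 0.0704]]
others [[ 0.573   0.2557  0.1342]
 [ 0.4515 -0.2066  0.1151]] things [[ 0.5465  0.1472  0.0411]
 [ 0.372   0.1698  0.0274]
 [ 0.7404 -0.0331  0.0176]
 [ 0.5103 -0.0875  0.014 ]]
```

```bash
cat >> h.py <<'E'
from workcell import monitor
from scipy.spatial.transform import Rotation as Ro
P0=np.array([.520,.0487,.066]);yaw=np.radians(-7.5)
def goal(bx,by,z,flip=False):
    ex=np.array([np.cos(yaw),np.sin(yaw),0])*(-1 if flip else 1);ey=np.array([0,0,-1.]);
    R=np.c_[ex,ey,np.cross(ex,ey)]
    e=np.array([np.cos(yaw),np.sin(yaw),0]);f=np.array([-np.sin(yaw),np.cos(yaw),0])
    p=P0+e*bx+f*by;p[2]=z
    return p,R
def delta(bx,by,z,flip=False):
    s=monitor.get_state();q=s['orientation'];R=Ro.from_quat([*q[1:],q[0]]).as_matrix()
    p,G=goal(bx,by,z,flip);d=R.T@(p-s['tcp_pos'])*1000
    r=Ro.from_matrix(R.T@G).as_rotvec(degrees=True)
    e=np.array([np.cos(yaw),np.sin(yaw),0]);f=np.array([-np.sin(yaw),np.cos(yaw),0])
    print('t',s['clock'],'tcp',s['tcp_pos'].round(4),'box',(np.array([e,f])@(s['tcp_pos']-P0)*1000).round(1),'shift',d.round(1),'turn',r.round(1),'F',s['wrist_force'].round(1),'gap',round(s['finger_gap'],4),'q6',s['joint_pos'].round(2))
    return R
E
python3 -c "
from h import *
print(delta(.004,0,.25).round(3));delta(.004,0,.25,True)"
```

```text
t 0.1 tcp [ 0.1521 -0.5541  0.2525] box [-286.1 -645.7] shift [-482.4    3.4  518. ] turn [ -0.1 -67.2  -0.1] F [ 0.3 -0.1  1.1] gap 0.0852 q6 [-1.44  0.31  0.05  1.3  -0.    1.43]
[[ 0.265 -0.     0.964]
 [-0.964  0.002  0.265]
 [-0.002 -1.     0.   ]]
t 0.1 tcp [ 0.1521 -0.5541  0.2525] box [-286.1 -645.7] shift [-482.4    3.4  518. ] turn [ 1.000e-01  1.128e+02 -1.000e-01] F [ 0.3 -0.1  1.1] gap 0.0852 q6 [-1.44  0.31  0.05  1.3  -0.    1.43]
```

Emit:
drive_tool(
  plan="0.4 -37 0 40 0 -5.6 0; 0.4 -33 0 44 0 -5.6 0; 0.4 -29 0 47 0 -5.6 0; 0.4 -24 0 49 0 -5.6 0; 0.4 -19 0 51 0 -5.6 0; 0.4 -14 0 53 0 -5.6 0",
)

```text
clock: 0.85
tcp_pos: [0.3261, -0.2686, 0.2496]
orientation: [0.665, -0.662, 0.245, -0.243]
wrist_force: [1.2, -0.4, -0.2]
finger_gap: 0.0597
```

```bash
python3 -c "
from h import *
delta(.004,0,.25)"
```

```text
t 0.85 tcp [ 0.3261 -0.2686  0.2496] box [-150.9 -339.9] shift [-54.8   1.2 369.4] turn [ -0.3 -32.9  -0.2] F [ 1.2 -0.4 -0.2] gap 0.0597 q6 [-0.88  0.02 -0.31  1.24  0.    1.4 ]
```

Emit:
drive_tool(
  plan="0.4 -8 0 53 0 -4.7 0; 0.4 -3 0 53 0 -4.7 0; 0.4 1 0 53 0 -4.7 0; 0.4 5 0 53 0 -4.7 0; 0.4 10 0 52 0 -4.7 0; 0.4 14 0 51 0 -4.7 0; 0.4 18 0 45 0 -4.7 0; 0.4 0 0 0 0 0 0",
)

```text
clock: 1.85
tcp_pos: [0.5249, 0.058, 0.249]
orientation: [0.708, -0.704, 0.039, -0.037]
wrist_force: [-0.2, 0.9, 0.9]
finger_gap: 0.0597
```

```bash
python3 -c "
from h import *
delta(.004,0,.25)"
```

```text
t 1.85 tcp [0.5249 0.058  0.249 ] box [3.6 9.9] shift [ 0.1 -1.1 -9.9] turn [-0.3  1.4 -0.2] F [-0.2  0.9  0.9] gap 0.0597 q6 [-0.04  0.23 -0.08  1.27  0.01  1.63]
```

Emit:
drive_tool(
  plan="0.4 0 40 -10 0 1.4 0; 0.4 0 0 0 0 0 0",
)

```text
clock: 2.1
tcp_pos: [0.5227, 0.0481, 0.2077]
orientation: [0.707, -0.704, 0.048, -0.045]
wrist_force: [-1.2, 0.0, -0.1]
finger_gap: 0.0599
```

```bash
python3 -c "
from h import *
delta(.004,0,.135)
p,d=cams.read_camera('side');cv2.imwrite('pics/s1.png',cv2.resize(p[100:340,230:470],(600,600),interpolation=2)[:,:,::-1])"
```

```text
t 2.1 tcp [0.5227 0.0481 0.2077] box [ 2.8 -0.3] shift [ 1.6 72.7 -0.1] turn [-0.3 -0.  -0.3] F [-1.2  0.  -0.1] gap 0.0599 q6 [-0.06  0.24 -0.17  1.17  0.    1.64]
```

View pics/s1.png

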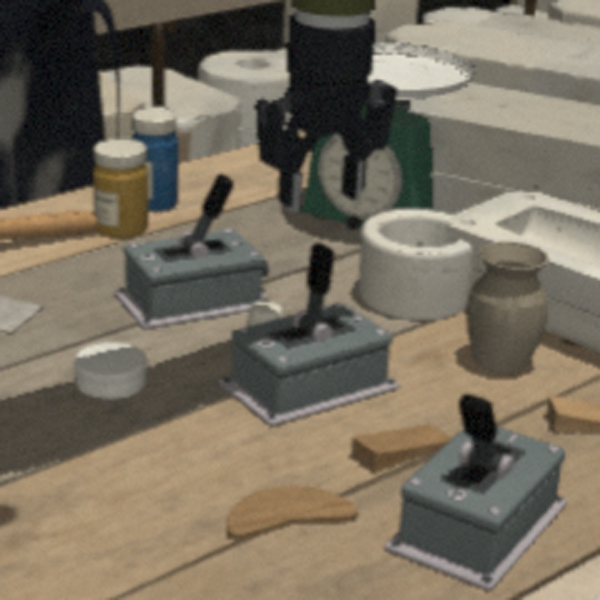

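The fingers, with tips at about (290,205) and (352,195), straddle the upright lever, whose tip is at (322,250). I'll lower them around it.

Emit:
drive_tool(
  plan="0.4 1 40 0 0 0 0; 0.4 0 32 0 0 0 0; 0.4 0 0 0 0 0 0",
)

```text
clock: 2.52
tcp_pos: [0.5285, 0.0464, 0.1428]
orientation: [0.707, -0.704, 0.044, -0.05]
wrist_force: [0.2, -0.9, 0.3]
finger_gap: 0.0594
```

```bash
python3 -c "
from h import *
delta(-.045,0,.135)
p,d=cams.read_camera('side');cv2.imwrite('pics/s2.png',cv2.resize(p[150:300,290:440],(600,600),interpolation=2)[:,:,::-1])"
```

```text
t 2.525 tcp [0.5285 0.0464 0.1428] box [ 8.7 -1.1] shift [-53.8   7.4   0.9] turn [-0.3 -0.2  0.5] F [ 0.2 -0.9  0.3] gap 0.0594 q6 [-0.07  0.28 -0.28  1.    0.    1.64]
```

View pics/s2.png

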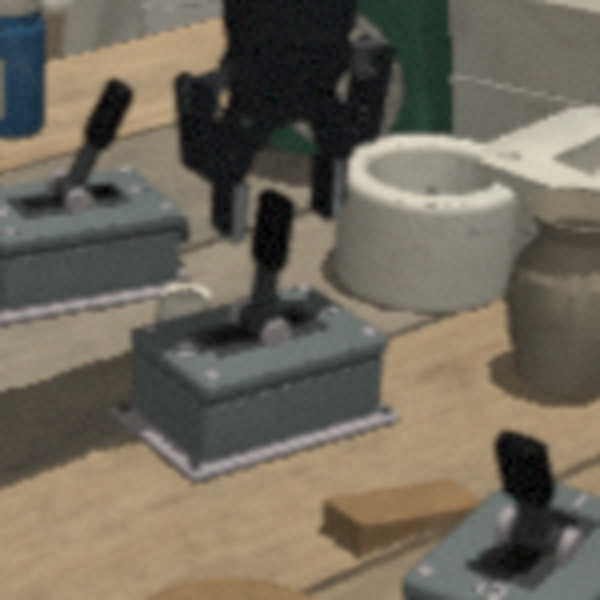

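The tips are at about (235,235) and (325,215), level with the paddle, which runs from (272,195) down to (270,265). I'll check by depth that they lie in the same plane.

```bash
python3 -c "
from h import *
np.set_printoptions(precision=4,suppress=True)
p,d=cams.read_camera('side')
uv=np.array([(232,215),(232,228),(325,190),(325,207),(272,205),(270,235),(268,255)])/4+[290,150]
W=dep('side',uv,d);e=np.array([np.cos(yaw),np.sin(yaw),0]);f=np.array([-np.sin(yaw),np.cos(yaw),0])
print(np.c_[(W-P0)@e,(W-P0)@f,W[:,2]]*1000)"
```

```text
[[-28.081   -8.8521 145.8502]
 [-28.0695  -9.4281 137.949 ]
 [ 38.9078  -6.5552 146.3891]
 [ 39.1946  -7.2644 135.755 ]
 [  2.243   -5.2762 144.1868]
 [  0.0679  -7.9118 126.6825]
 [ -0.7797  -8.184  114.1835]]
```

Emit:
drive_tool(
  plan="0.4 -5 15 1 0 0 0; 0.4 0 5 0 0 0 0; 0.4 -15 0 0 0 0 0; 0.4 -15 0 0 0 0 0; 0.4 0 0 0 0 0 0",
)

```text
clock: 3.25
tcp_pos: [0.4961, 0.0524, 0.1275]
orientation: [0.707, -0.704, 0.04, -0.054]
wrist_force: [0.1, 0.4, 0.2]
finger_gap: 0.0597
```

```bash
python3 -c "
from h import *
delta(-.047,0,.13)"
```

```text
t 3.25 tcp [0.4961 0.0524 0.1275] box [-24.2   0.5] shift [-22.7  -3.   -0.6] turn [-0.4 -0.2  1.1] F [0.1 0.4 0.2] gap 0.0597 q6 [-0.06  0.23 -0.39  0.93  0.    1.65]
```

Emit:
drive_tool(
  plan="0.4 -10 0 0 0 0 0; 0.4 -10 0 0 0 0 0; 0.4 -2 0 0 0 0 0; 0.4 0 0 0 0 0 0",
)

```text
clock: 3.75
tcp_pos: [0.4746, 0.0553, 0.1281]
orientation: [0.707, -0.704, 0.039, -0.056]
wrist_force: [1.6, -0.6, -1.1]
finger_gap: 0.0598
```

```bash
python3 -c "
from h import *
delta(-.05,0,.13)
p,d=cams.read_camera('side');cv2.imwrite('pics/s3.png',cv2.resize(p[150:300,290:440],(600,600),interpolation=2)[:,:,::-1])"
```

```text
t 3.75 tcp [0.4746 0.0553 0.1281] box [-45.9   0.6] shift [-4.1 -2.  -0.6] turn [-0.4 -0.2  1.4] F [ 1.6 -0.6 -1.1] gap 0.0598 q6 [-0.05  0.19 -0.44  0.92  0.    1.65]
```

View pics/s3.png

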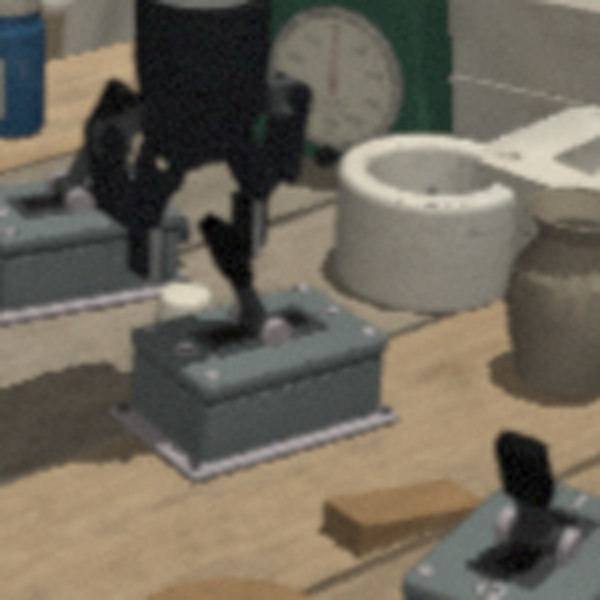

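The lever has swung towards the robot, with its tip at (212,225). I'll push in small steps until the stop is felt.

Emit:
drive_tool(
  plan="0.4 -4 0 0 0 0 0; 0.4 -3 0 0 0 0 0; 0.4 0 0 0 0 0 0",
)

```text
clock: 4.18
tcp_pos: [0.472, 0.0557, 0.1292]
orientation: [0.707, -0.704, 0.036, -0.059]
wrist_force: [0.9, -0.8, -0.5]
finger_gap: 0.06
```

```bash
cat > lev.py <<'E'
from h import *
import sys
n=sys.argv[1]
delta(-.05,0,.13)
p,d=cams.read_camera('side');cv2.imwrite(f'pics/{n}.png',cv2.resize(p[150:300,290:440],(600,600),interpolation=2)[:,:,::-1]);np.save('d.npy',d)
E
python3 lev.py s4
```

```text
t 4.175 tcp [0.472  0.0557 0.1292] box [-48.5   0.7] shift [-1.5 -0.8 -0.7] turn [-0.4 -0.2  1.9] F [ 0.9 -0.8 -0.5] gap 0.06 q6 [-0.05  0.18 -0.45  0.91  0.    1.65]
```

View pics/s4.png

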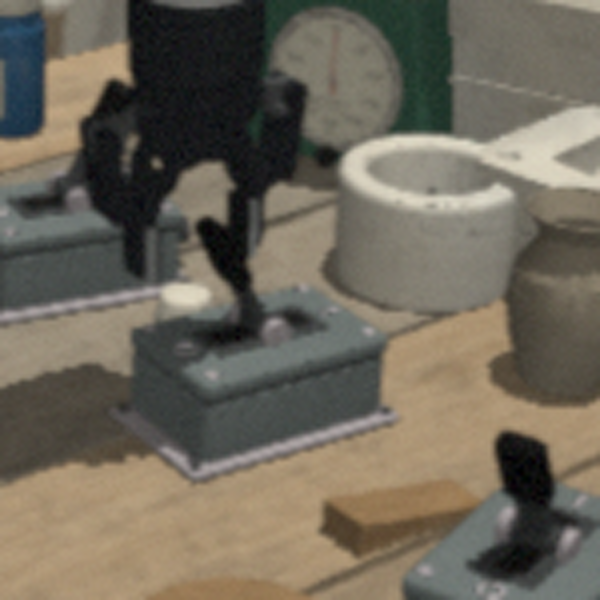

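Emit:
drive_tool(
  plan="0.4 -6 0 0 0 0 1.5; 0.4 -5 0 0 0 0 0; 0.4 0 0 0 0 0 0",
)

```text
clock: 4.6
tcp_pos: [0.4707, 0.056, 0.1323]
orientation: [0.707, -0.703, 0.039, -0.056]
wrist_force: [0.2, 0.1, 0.4]
finger_gap: 0.0598
```

```bash
python3 lev.py s5
```

```text
t 4.6 tcp [0.4707 0.056  0.1323] box [-49.9   0.8] shift [-0.2  2.3 -0.8] turn [-0.4 -0.2  1.4] F [0.2 0.1 0.4] gap 0.0598 q6 [-0.05  0.18 -0.44  0.93  0.01  1.65]
```

View pics/s5.png

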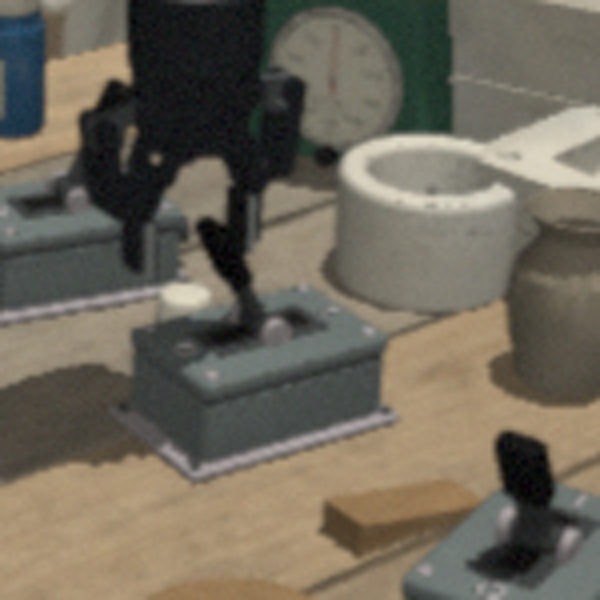

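The steps have stalled and the TCP crept up, so the lever is probably at its stop. I'll measure its angle.

```bash
python3 -c "
from h import *
np.set_printoptions(precision=1,suppress=True)
d=np.load('d.npy')
uv=np.array([(212,228),(220,243),(228,258),(236,275),(242,290)])/4+[290,150]
W=dep('side',uv,d);e=np.array([np.cos(yaw),np.sin(yaw),0]);f=np.array([-np.sin(yaw),np.cos(yaw),0])
X=np.c_[(W-P0)@e,(W-P0)@f,W[:,2]]*1000;print(X);c=np.polyfit(X[:,2],X[:,0],1);print('lean',np.arctan(c[0]), np.arctan2(X[:,0],X[:,2]-66))"
```

```text
[[-39.3  -5.6 138.9]
 [-40.  -15.3 133.6]
 [-33.8 -15.  122.6]
 [-27.1 -14.2 109.9]
 [-20.  -11.   97.3]]
lean -0.45652386618808716 [-0.5 -0.5 -0.5 -0.6 -0.6]
```

Emit:
drive_tool(
  plan="0.4 -2 4 0 0 0 0; 0.4 -8 0 0 0 0 0",
)

```text
clock: 4.9
tcp_pos: [0.4693, 0.0564, 0.1316]
orientation: [0.707, -0.704, 0.033, -0.063]
wrist_force: [19.5, -2.5, -1.2]
finger_gap: 0.0599
```

```bash
python3 lev.py s6
```

```text
t 4.9 tcp [0.4693 0.0564 0.1316] box [-51.2   1. ] shift [ 1.2  1.6 -1. ] turn [-0.4 -0.3  2.4] F [19.5 -2.5 -1.2] gap 0.0599 q6 [-0.05  0.16 -0.46  0.9   0.    1.65]
```

View pics/s6.png

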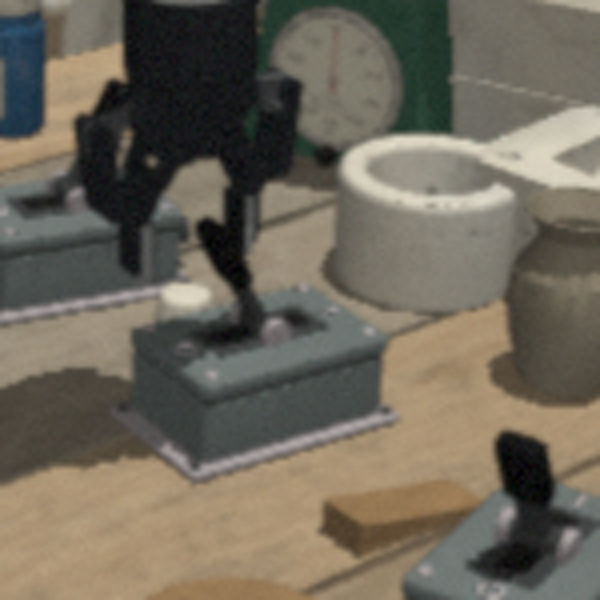

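19.5 N with the lever unmoved (tip at (207,225), lean about -0.46 to -0.5) means it is on the off stop. Next I throw it to on.

Emit:
drive_tool(
  plan="0.4 18 2 -1 0 0 2; 0.4 18 0 0 0 0 0; 0.4 18 0 0 0 0 0; 0.4 18 0 0 0 0 0; 0.4 12 0 0 0 0 0; 0.4 8 0 0 0 0 0",
)

```text
clock: 5.7
tcp_pos: [0.5511, 0.0444, 0.1265]
orientation: [0.708, -0.702, 0.053, -0.042]
wrist_force: [-2.5, 1.3, 3.0]
finger_gap: 0.0599
```

```bash
python3 lev.py s7
```

```text
t 5.7 tcp [0.5511 0.0444 0.1265] box [31.4 -0.2] shift [-81.5  -2.1  -0.1] turn [-0.4 -0.2 -1. ] F [-2.5  1.3  3. ] gap 0.0599 q6 [-0.07  0.35 -0.22  1.02  0.01  1.64]
```

View pics/s7.png

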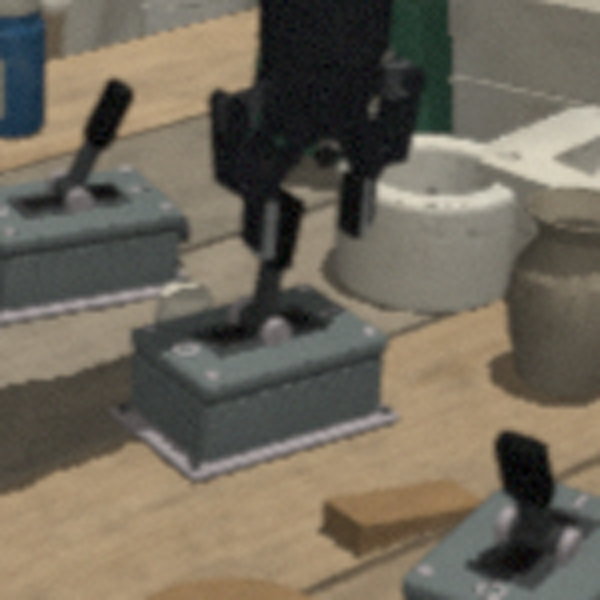

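The lever is being carried forward, with its tip at about (285,195). I'll continue.

Emit:
drive_tool(
  plan="0.4 12 0 0 0 0 -1; 0.4 10 0 0 0 0 0; 0.4 8 0 0 0 0 0; 0.4 8 0 0 0 0 0",
)

```text
clock: 6.25
tcp_pos: [0.5667, 0.0425, 0.1236]
orientation: [0.709, -0.702, 0.062, -0.031]
wrist_force: [-22.5, 2.2, 19.3]
finger_gap: 0.0598
```

```bash
python3 lev.py s8
```

```text
t 6.25 tcp [0.5667 0.0425 0.1236] box [47.1 -0.1] shift [-97.3  -2.1  -0. ] turn [-0.3 -0.1 -2.5] F [-22.5   2.2  19.3] gap 0.0598 q6 [-0.07  0.4  -0.15  1.06  0.01  1.63]
```

View pics/s8.png

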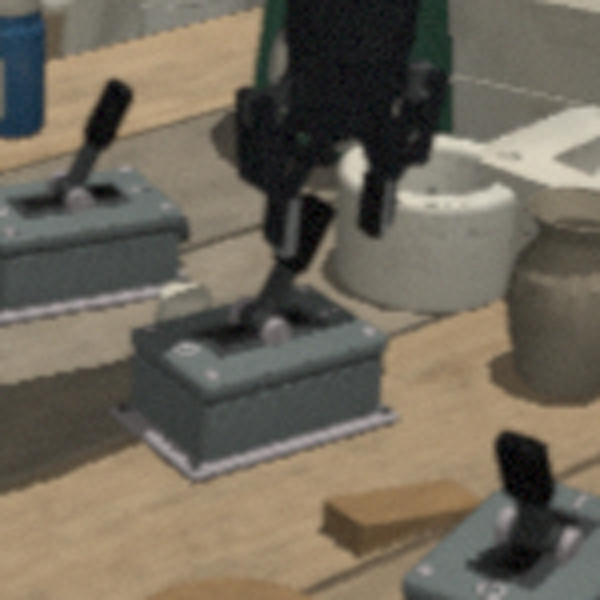

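The lever, with its tip at (322,205), is parallel to the left box's on lever, and the force shows the stop. I'll back off slightly and lift.

Emit:
drive_tool(
  plan="0.4 -6 0 0 0 0 2; 0.4 0 -20 0 0 0 0; 0.4 0 -40 0 0 0 0; 0.4 0 -50 0 0 0 0; 0.4 0 -50 0 0 0 0; 0.4 0 0 0 0 0 0",
)

```text
clock: 7.05
tcp_pos: [0.5771, 0.0402, 0.2887]
orientation: [0.709, -0.701, 0.072, -0.022]
wrist_force: [-0.1, 1.3, 0.2]
finger_gap: 0.0598
```

```bash
python3 lev.py s9
python3 - <<'E'
from h import *
np.set_printoptions(precision=1,suppress=True)
p,d=cams.read_camera('top');cv2.imwrite('pics/t9.png',cv2.resize(p[110:260,180:480],(800,400),interpolation=2)[:,:,::-1])
E
```

```text
t 7.05 tcp [0.5771 0.0402 0.2887] box [57.7 -1. ] shift [-9.610e+01  1.659e+02 -1.000e-01] turn [-0.3 -0.1 -4.1] F [-0.1  1.3  0.2] gap 0.0598 q6 [-0.07  0.37  0.21  1.48  0.01  1.63]
```

View pics/s9.png

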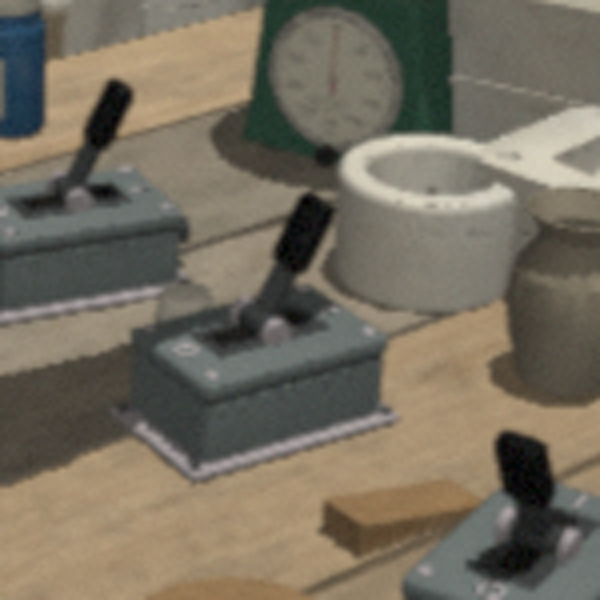

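View pics/t9.png

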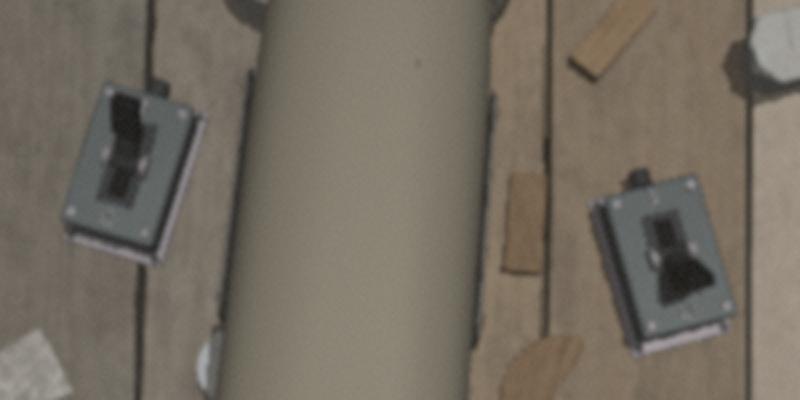

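The side view shows the middle lever leaning away, its tip at (318,205), parallel to the running lever at (118,92). The top view shows the outer two unchanged, with the arm hiding the middle box. I'll check the angle before handing in.

```bash
python3 -c "
from h import *
np.set_printoptions(precision=2,suppress=True)
d=np.load('d.npy')
uv=np.array([(312,212),(306,225),(300,240),(292,258),(275,290)])/4+[290,150]
W=dep('side',uv,d);e=np.array([np.cos(yaw),np.sin(yaw),0])
x=(W-P0)@e;z=W[:,2]-.066;print(x*1000,z*1000,'lean',np.arctan(np.polyfit(z,x,1)[0]),np.arctan2(x,z))
from workcell import job
lean=np.arctan(np.polyfit(z,x,1)[0])
if lean>.4: print(job.hand_in())
"
```

```text
[27.95 24.7  20.53 16.53  8.01] [69.99 62.12 53.66 42.39 22.06] lean 0.39265592395053667 [0.38 0.38 0.37 0.37 0.35]
```

The depth fit gives a lean of 0.39, below my own 0.40 margin, so I did not hand in. Depth on the lever's faces is coarse, so I'll compare against projected lever models.

Run:
```python
from h import *
c=cams.calibration('side');K=np.array([[c['fx'],0,c['cx']],[0,c['fy'],c['cy']],[0,0,1]])
e=np.array([np.cos(yaw),np.sin(yaw),0]);f=np.array([-np.sin(yaw),np.cos(yaw),0]);u=np.array([0,0,1.])
out=[]
for name in('s9','s6'):
  for L in ((.3,.4,.5) if name=='s9' else (-.3,-.4,-.5)):
    im=cv2.imread(f'pics/{name}.png')
    a=np.sin(L)*e+np.cos(L)*u;n=np.cos(L)*e-np.sin(L)*u
    P=[P0+a*r+n*s*.007+f*w*.013 for r in(.036,.082) for s in(-1,1) for w in(-1,1)]
    px=cv2.projectPoints(np.array(P),cv2.Rodrigues(c['R'])[0],c['t'],K,c['D'])[0][:,0]
    px=((px-[290,150]+.5)*4-.5).astype(np.int32)
    cv2.polylines(im,[cv2.convexHull(px)],True,(0,255,255),1)
    out.append(cv2.resize(im[160:360,160:400],(266,222)))
    out[-1]=cv2.resize(im[170:330,180:360],(266,236))
cv2.imwrite('pics/m.png',np.vstack([np.hstack(out[:3]),np.hstack(out[3:])]))
```

```text
(no output)
```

View pics/m.png

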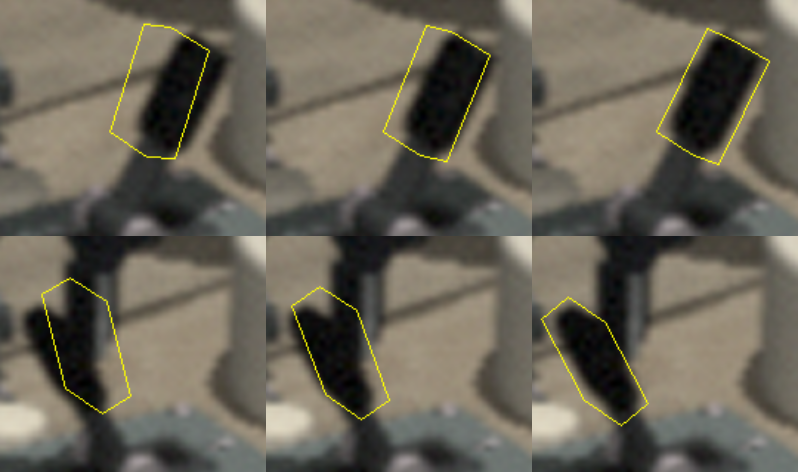

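The ±0.5 models (right column) fit best in both poses, so the lever reached the off stop and now stands at the on stop. The gripper is clear at TCP z = 0.289. I'm handing in.

```bash
python3 -c "
from workcell import job,monitor
print(job.hand_in());s=monitor.get_state();print(s['clock'],s['wrist_force'])"
```

```text
the job is handed in; nothing more can be done
None
the job is handed in; nothing more can be done
```

I reset the tripped lever, which was on the middle grey box. I straddled its paddle with the part-open fingers, pushed it to the off stop (19.5 N felt, lever no longer moving), then threw it to the on stop (about 22 N felt). I then lifted clear and handed in at about 7 s on the robot's clock. The hand-in reports no verdict.

- **Tripped lever:** outlines of the lever projected into the side picture fit best at 0.5 rad of lean, both at the off stop and now at the on stop. The depth fits disagreed a little: 0.46 rad of lean for off and 0.39 rad for on, which would be about 0.89 on the joint. I judged the depth less reliable because it is coarse on the lever's faces. Both readings are within the 0.15 rad limit.
- **Other two levers:** they look unchanged in the last top and side pictures. I compared them by eye and did not measure their angles.
- **Robot:** the last wrist force before hand-in was about 1 N, with the gripper well above everything.
- **Not checked:** the arm hid the middle box in the last top view, so its final state was seen only from the side.

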